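# Cock the spring jig with the hand tamper

### The arm

A 6-joint arm with a two-finger parallel gripper is mounted at the origin on a cart in front of the work surface, level with it; the furniture and walls round the work are solid. World frame = base frame: x ahead of the robot, y to its left, z up, the work surface at z = 0. Lengths are in m, angles in rad, forces in N, time in s.
With the tool pointing down it reaches from about 0.375 to 0.975 m from the base axis. Payload 3.8 kg.
Tool frame: the origin (TCP) lies at the very end of the fingers, on their centre line; the grasp point (between the pads) lies 19 mm behind it; z points along the fingers, y is the line along which they close (so a half turn about z gives the same grasp; the last joint's range is limited). The gripper opens to 85 mm and grips with 20 to 120 N. Pads are 22 mm wide; open, the fingers measure 114 mm over their backs; the gripper's body (76 mm by 85 mm) begins 54 mm behind the grasp point. The pads swing forward as they close: fully open they stand 13 mm farther back than shut.
Start: joints at [-1.279, 0.264, 1.604, -0, 1.274, -0.037], TCP at [0.218, -0.639, 0.231] pointing down, gripper open.
Joint ranges: [-2.63, 2.63], [-0.94, 2.18], [0.31, 2.57], [-1.31, 4.45], [0, 2.66], [-2.55, 2.55]. Speed limits (rad/s): [2.57, 2.57, 3.14, 3.14, 3.14, 3.14].

### API

Orientations are given as a rotation vector (axis times angle).
In Python, from workcell import monitor, viewer, job gives the robot as it stands. The module is installed in compiled form; this text tells all that it offers.
- The arm moves only by the tool step_arm, never from a script. Its argument "series" is one flat list of numbers, 4 for each row, row after row: the shift along the tool's x, y, z in m, then the turn about the tool's z in rad. A call has 1 to 8 rows; each row is the pose to reach, as a shift and turn from the pose commanded when the call began, along the tool's axes at that moment; what a row does not reach only later rows make up. A row lasts 1/8 s, in which the tool goes at most 62.5 mm and 10.7 degrees, less where a joint would pass 70% of its speed; a pose out of reach is approached as far as the arm can. A call with a gripper value outside its range is refused whole. "gripper" is the opening, from 0 (shut) to 1 (fully open), set as the call begins (left out, the last holds). The fingers move at their own pace and stop on an object; "newtons" is the grip in N (left out, the last holds). Time passes only in rows, so rows that repeat a pose let the fingers close. It gives the time, the measured TCP pose, the force, the opening and the grip force at its end, in the units of the state.
- monitor.read_state(): the state, without advancing time (a new reading comes with each control period).
- viewer.read_camera(name): name is "scene" or "top" or "wrist"; returns a dict with "image" (400x640x3 uint8, red, green, blue), "intrinsics" (3x3 intrinsics, pixels), "T" (4x4, takes a point from camera to world coordinates); the wrist camera has in their place "hand_eye" (4x4, takes a point from camera to tool coordinates, whose origin is the TCP and whose axes are the flange's). Camera axes: x right, y up, looking along -z (the intrinsics and any distortion apply to the point x, -y, -z); pixel columns grow to the right and rows downward; lengths in m; the calibration is good to about 2 mm. A picture is of the moment at which its call begins: read the wrist's pose just before it. There is no depth.
- job.finish_job(): hands the job in; it is judged then, once.
Trained networks look in a picture, given as the dict that the camera call returned (one of the last four; its "shot" number tells which), for a name from the list of things; names that differ only in an ending like _2 or _b are one class to them, and where a whole thing is asked for, a point or a joint stands for the part that bears it (a point fixed in the world has none). Each returns a list of dicts, best first, with "score" (0 to 1); they miss things now and then, are a little off and sometimes report something else, mostly with a low value. They report only what shows in the picture. A call takes as long as a camera call.
- viewer.boxes_of(picture, label): "extent" ([centre column, centre row, width, height] in pixels, round what is visible of it).
- viewer.spot_point(picture, label): "point" ([column, row] in pixels: a listed point, or the origin of a listed thing).
The state is a dict: "time": time; "q": joint angles; "joint_vel": joint speeds; "joint_torque": joint torques, N m; "tool_pos": TCP position; "tcp_rot": TCP orientation; "wrist_force": force on the tool from outside, world axes, zero at the start; "torque": the same for the moment, N m; "width": opening from 0.0 (shut) to 1.0 (fully open); "grip_force": force on a finger pad.
Only numpy, scipy, OpenCV 4.12 (cv2) and the standard library are available. Lean on these libraries where they do the work, as an engineer would, in place of code of your own. Each camera call takes 0.05 s, during which the arm holds its last target. There are 200 camera calls.

### The job

Take the hand tamper by its square wooden grip and press its flat foot squarely down on the sprung steel plate of the spring jig until the plate bottoms out level and stays down under both brass catches; press only with the tamper, feel for the stop and press gently, never with more than about 35 N. Then stand the tamper upright on the bench again, clear of the jig, and let go of it, leaving the other things on the bench as they are.

Things in the scene. Friction and masses are not known exactly. Their poses are not given: they have to be found in the camera images.
- jig: spring jig, fixed: grey base 120 (x) x 170 (y) x 10 mm; on four studs a dark steel head 112 x 160 x 22 mm; centred over it a bare steel plate 60 (x) x 80 (y) x 6 mm on coil springs; a brass catch in an aluminium housing (top 65 to 77 mm above the bench, inner face 44 mm from the centre) at its +y and -y end. Origin: centre of the base's underside, on the bench below the plate's centre; z up
- follower (a joint): how far the plate is pressed down, m: 0 at rest, 0.016 at its hard stop, 0.0145 held by both catches. The head's height is set anew within 12 mm and not measured: the plate's top centre is 61 to 73 mm above the bench at rest, 45 to 57 mm at the stop. It takes about 3 N at first, at most 15 N with the catches just before the stop; there the force climbs steeply. Press within 10 mm of its middle
- follower_lean (a joint): lean of the plate about the jig's x axis, rad: 0 level, about 0.05 at rest (its +y end 2 mm high, its -y end 2 mm low)
- catch_left (a joint): how far the brass catch at the plate's +y end is pushed outward, m: 0 at rest and when snapped, 3 mm as the plate passes. Its sloped nose reaches 3 mm over the plate's end; the plate pushes it aside and it snaps over by itself when that end is 14.5 mm down, 1.5 mm before the stop. Let go, the plate rises to the catches and stays level; with only one over it, it springs up askew
- catch_right (a joint): the same for the catch at the plate's -y end
- tamper: hand tamper, loose, standing upright on its foot, 0.35 kg, 94 mm tall: flat round steel foot 52 mm across and 12 mm thick, a round steel stem 16 mm across up to 42 mm, then a square wooden grip 26 x 26 mm from 42 to 94 mm above its underside. Origin: centre of the foot's underside; z up along the stem; x and y square to the grip's faces
- bearing: bystander: ball bearing 52 mm across, 18 mm high, lying flat; origin at the centre of its underside
- wood_block: bystander: wooden block 45 x 90 x 32 mm; origin at the centre of its underside
- tape_measure: bystander: tape measure 58 x 74 x 35 mm; origin at the centre of its underside
- driver_blue: bystander: screwdriver with a blue handle, 28 x 215 x 29 mm, lying along its y axis; origin under its centre
- pliers_red: bystander: pliers with red handles, 167 x 55 x 11 mm, lying flat; origin under their centre

How it is judged:
On the way, in this order (a step that is already met when the one before it is completed fails the run):
1. the tamper is lifted off the bench (height (world z) of tamper above 0.03 m), for 0.1 s.
2. the plate is held level at its stop with the tamper (value of joint follower above 0.0152 m and value of joint follower_lean between -0.03 and 0.03 rad and contact force between tamper and jig above 5 N), for 0.2 s.
At the end, for the whole second after the job is handed in: the plate is held down level by both catches (at least 13.2 mm down, lean under 0.03 rad) and the tamper stands upright (within 0.05 rad) and at rest on the bench, not touching the jig (value of joint follower above 0.0132 m and value of joint follower_lean between -0.03 and 0.03 rad and angle between tamper's own z axis and vertical below 0.05 rad and height (world z) of tamper between -0.004 and 0.004 m and linear speed of tamper below 0.02 m/s and contact force between tamper and jig below 0.1 N).
It fails at once if the tamper presses on the jig with more than 38 N (contact force between tamper and jig above 38 N).
It fails at once if the hand or arm pushes on the jig (over 3 N) (contact force between any of the fingers, the arm and jig above 3 N).
It fails at once if a bystander is moved by more than 30 mm (distance of any of bearing, wood_block, tape_measure, driver_blue, pliers_red from where it was at the start of the episode above 0.03 m).
It also fails if it takes over 64 s, if anything falls off the work surface, if the arm or the gripper's body presses on something with over 40 N, if the wrist force passes 120 N, or if a joint passes its speed limit or range.

## Working session

There is one attempt and no reset: what is moved stays moved. The work goes in short steps, Python scripts to look and compute and a tool call to move; the robot and the scene stay as the last step left them, time stands still between calls to the robot, and variables do not carry over. Pictures are saved under pics/ and viewed, at most 10 in all, crops included, and the job is handed in when it is done.

Besides the shell and the picture viewer there is one more tool, called after "Call:" as name(argument=value, ...), one argument or row to a line, values as JSON. step_arm: Moves the arm, as the interface text tells. Its arguments: {"type":"object","properties":{"series":{"type":"array"},"gripper":{"type":"number"},"newtons":{"type":"number"}},"required":["series"]}

```bash
mkdir -p pics; cat > h.py <<'E'
import numpy as np, cv2
from scipy.spatial.transform import Rotation as R
from workcell import monitor, viewer, job
def cam(name):
    s=monitor.read_state(); p=viewer.read_camera(name)
    if name=='wrist':
        W=np.eye(4); W[:3,:3]=R.from_rotvec(s['tcp_rot']).as_matrix(); W[:3,3]=s['tool_pos']
        p['Tw']=W@p['hand_eye']
    else: p['Tw']=np.array(p['T'])
    return p
def ray(p,uv):
    K=np.array(p['intrinsics']); d=np.linalg.solve(K,[uv[0],uv[1],1.]); d=np.array([d[0],-d[1],-d[2]])
    T=p['Tw']; d=T[:3,:3]@d; return T[:3,3],d/np.linalg.norm(d)
def at(p,uv,z):
    o,d=ray(p,uv); return o+d*(z-o[2])/d[2]
def proj(p,X):
    T=p['Tw']; c=T[:3,:3].T@(np.array(X)-T[:3,3]); v=np.array(p['intrinsics'])@[c[0],-c[1],-c[2]]; return v[:2]/v[2]
def tri(rs):
    A=0;b=0
    for o,d in rs:
        P=np.eye(3)-np.outer(d,d); A=A+P; b=b+P@o
    return np.linalg.solve(A,b)
def save(p,n): cv2.imwrite('pics/'+n,cv2.cvtColor(p['image'],cv2.COLOR_RGB2BGR))
E
python3 - <<'E'
from h import *
np.set_printoptions(precision=4,suppress=True)
print(monitor.read_state())
P={n:cam(n) for n in('scene','top')}
for n,p in P.items():
    save(p,n+'0.png'); print(n,[k for k in p],p['Tw'][:3,3])
for l in ['tamper','jig','follower','catch_left','catch_right','bearing','wood_block','tape_measure','driver_blue','pliers_red']:
    rs=[]
    for n,p in P.items():
        a=viewer.spot_point(p,l)[:1]; b=viewer.boxes_of(p,l)[:1]
        print(l,n,[(np.round(x['point']),round(x['score'],2),at(p,x['point'],0)) for x in a],[(np.round(x['extent']),round(x['score'],2)) for x in b])
        if a: rs.append(ray(p,a[0]['point']))
    if len(rs)==2: print('  tri',tri(rs))
E
```

```text
{'time': 0.0, 'q': array([-1.2789,  0.2648,  1.6054,  0.    ,  1.2737, -0.0369]), 'joint_vel': array([ 0.0003,  0.0014,  0.0029,  0.0012,  0.0013, -0.0007]), 'joint_torque': array([  0.0003, -51.5107, -36.7316,  -0.0003,   0.0127,  -0.    ]), 'tool_pos': array([ 0.2178, -0.6381,  0.2299]), 'tcp_rot': array([-3.097 , -0.5138,  0.0004]), 'wrist_force': array([ 0.6382, -0.5213, -0.4259]), 'torque': array([ 0.0343, -0.0248,  0.0084]), 'grip_force': 0.0, 'width': 1.0001053358257803}
scene ['image', 'intrinsics', 'T', 'shot', 'Tw'] [0.0255 0.7652 0.9332]
top ['image', 'intrinsics', 'T', 'shot', 'Tw'] [0.4521 0.0743 1.2189]
tamper scene [(array([260., 290.]), 0.79, array([0.5062, 0.3923, 0.    ]))] [(array([259., 284.,  23.,  32.]), 0.92)]
tamper top [(array([200., 208.]), 0.82, array([0.506 , 0.3893, 0.    ]))] [(array([195., 209.,  22.,  21.]), 0.53)]
  tri [ 0.5069  0.3906 -0.003 ]
jig scene [(array([311., 222.]), 0.84, array([0.5398, 0.1338, 0.    ]))] [(array([309., 220.,  65.,  63.]), 0.89)]
jig top [(array([296., 200.]), 0.63, array([0.5337, 0.1233, 0.    ]))] [(array([294., 198.,  66.,  52.]), 0.8)]
  tri [ 0.5386  0.1267 -0.0065]Traceback (most recent call last):
  File "<stdin>", line 10, in <module>
ValueError: it knows: bearing, driver_blue, jig, pliers_red, tamper, tape_measure, wood_block
```

```bash
python3 - <<'E'
from h import *
a=cv2.imread('pics/scene0.png')[150:350,130:450];b=cv2.imread('pics/top0.png')[110:290,150:470]
cv2.imwrite('pics/v1.png',cv2.resize(np.vstack([a,b]),None,fx=1.57,fy=1.57,interpolation=cv2.INTER_CUBIC))
P={n:cam(n) for n in('scene','top')}
for l in ['bearing','wood_block','tape_measure','driver_blue','pliers_red']:
    for n,p in P.items():
        a=viewer.spot_point(p,l)[:1]
        print(l,n,[(np.round(x['point']),round(x['score'],2),at(p,x['point'],0).round(3)) for x in a])
E
```

```text
bearing scene [(array([400., 154.]), 0.65, array([ 0.476, -0.285,  0.   ]))]
bearing top [(array([439., 222.]), 0.61, array([ 0.481, -0.277,  0.   ]))]
wood_block scene [(array([310., 157.]), 0.9, array([ 0.715, -0.099,  0.   ]))]
wood_block top [(array([376., 140.]), 0.96, array([ 0.708, -0.098,  0.   ]))]
tape_measure scene [(array([410., 198.]), 0.56, array([ 0.349, -0.117,  0.   ]))]
tape_measure top [(array([383., 268.]), 0.57, array([ 0.351, -0.122,  0.   ]))]
driver_blue scene [(array([410., 199.]), 0.64, array([ 0.348, -0.115,  0.   ]))]
driver_blue top [(array([438., 152.]), 0.67, array([ 0.68 , -0.273, -0.   ]))]
pliers_red scene [(array([225., 256.]), 0.85, array([0.656, 0.368, 0.   ]))]
pliers_red top [(array([213., 153.]), 0.85, array([0.66 , 0.359, 0.   ]))]
```

View pics/v1.png

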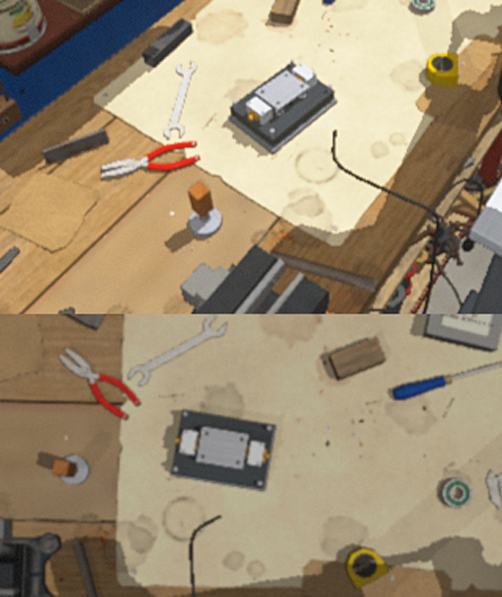

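```bash
cat >> h.py <<'E'
def go(target,yaw=None,rows=8):
    s=monitor.read_state(); M=R.from_rotvec(s['tcp_rot']).as_matrix()
    d=M.T@(np.array(target)-s['tool_pos']); y=np.arctan2(M[1,0],M[0,0])
    print('pos',s['tool_pos'].round(4),'yaw',round(y,4),'tilt',M[:,2].round(4),'| shift',d.round(4),'turn',None if yaw is None else round(-((yaw-y+np.pi)%(2*np.pi)-np.pi),4))
E
python3 - <<'E'
from h import *
p=cam('wrist'); print(p['hand_eye'].round(4),p['intrinsics'])
go([0.50,-0.25,0.30]); go([0.46,0.20,0.30])
go([0.45,0.30,0.30])
E
```

```text
[[ 9.000e-04  9.487e-01  3.161e-01  8.130e-02]
 [ 1.000e+00 -8.000e-04 -5.000e-04 -0.000e+00]
 [-3.000e-04  3.161e-01 -9.487e-01 -1.419e-01]
 [ 0.000e+00  0.000e+00  0.000e+00  1.000e+00]] [[353.15804015   0.         319.57399315]
 [  0.         353.15804015 201.53925481]
 [  0.           0.           1.        ]]
pos [ 0.2179 -0.6389  0.2313] yaw 0.3287 tilt [ 0. -0. -1.] | shift [ 0.3925 -0.277  -0.0687] turn None
pos [ 0.2179 -0.6389  0.2313] yaw 0.3287 tilt [ 0. -0. -1.] | shift [ 0.4999 -0.7158 -0.0687] turn None
pos [ 0.2179 -0.6389  0.2313] yaw 0.3287 tilt [ 0. -0. -1.] | shift [ 0.5227 -0.8137 -0.0687] turn None
```

Call:
step_arm(
  series=[0.05,-0.035,-0.01,0,0.1,-0.07,-0.02,0,0.15,-0.105,-0.03,0,0.2,-0.14,-0.04,0,0.25,-0.175,-0.05,0,0.3,-0.21,-0.06,0,0.35,-0.245,-0.065,0,0.39,-0.277,-0.069,0],
)

```text
time: 2.15
tool_pos: [0.4989, -0.2488, 0.301]
tcp_rot: [3.098, 0.515, 0.002]
wrist_force: [0.5, -0.4, 0.1]
width: 1.0
grip_force: 0.0
```

```bash
python3 -c "
from h import *
go([0.50,0.13,0.28]);go([0.50,0.2,0.28],0)"
```

```text
pos [ 0.4989 -0.2488  0.301 ] yaw 0.3296 tilt [ 1.2e-03 -5.0e-04 -1.0e+00] | shift [ 0.1237 -0.3581  0.0208] turn None
pos [ 0.4989 -0.2488  0.301 ] yaw 0.3296 tilt [ 1.2e-03 -5.0e-04 -1.0e+00] | shift [ 0.1463 -0.4243  0.0208] turn 0.3296
```

Call:
step_arm(
  series=[0.02,-0.05,0.003,0.05,0.04,-0.1,0.006,0.1,0.055,-0.15,0.009,0.15,0.07,-0.2,0.012,0.2,0.09,-0.25,0.015,0.25,0.105,-0.3,0.018,0.3,0.12,-0.34,0.02,0.33,0.12,-0.34,0.02,0.33],
)

```text
time: 3.15
tool_pos: [0.501, 0.1124, 0.2802]
tcp_rot: [-3.141, -0.005, 0.0]
wrist_force: [-0.2, -0.0, 0.2]
width: 1.002
grip_force: 0.0
```

```bash
python3 - <<'E'
from h import *
import pickle
p=cam('wrist'); save(p,'w1.png'); pickle.dump(p,open('w1.pkl','wb'))
for l in('jig','tamper'):
  print([(x['point'],x['score'],at(p,x['point'],0)) for x in viewer.spot_point(p,l)[:2]])
go([0.50,0.36,0.28],0)
E
```

```text
[([303.1, 118.6], 0.84, array([0.54373487, 0.13181912, 0.        ]))]
[]
pos [0.5014 0.1093 0.2804] yaw -0.0009 tilt [ 1.e-04 -5.e-04 -1.e+00] | shift [-1.600e-03 -2.507e-01  2.000e-04] turn -0.0009
```

View pics/w1.png

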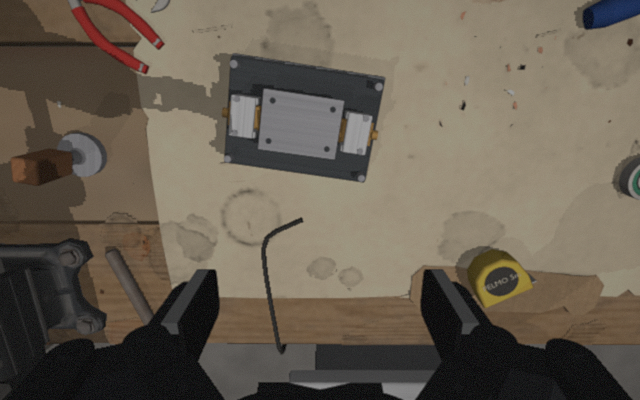

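Call:
step_arm(
  series=[0,-0.05,0,0,0,-0.1,0,0,0,-0.15,0,0,0,-0.2,0,0,0,-0.23,0,0,0,-0.23,0,0],
)

```text
time: 4.05
tool_pos: [0.5022, 0.3402, 0.2801]
tcp_rot: [3.141, -0.001, -0.0]
wrist_force: [-0.3, -1.4, -0.3]
width: 1.0
grip_force: 0.0
```

```bash
python3 - <<'E'
from h import *
import pickle
p=cam('wrist'); save(p,'w2.png'); pickle.dump(p,open('w2.pkl','wb'))
for l in('jig','tamper'):
  print([(x['point'],x['score'],at(p,x['point'],0)) for x in viewer.spot_point(p,l)[:2]],[x['extent'] for x in viewer.boxes_of(p,l)[:1]])
go([0.50,0.36,0.28],0)
E
```

```text
[([495.9, 121.2], 0.68, array([0.54206677, 0.13353235, 0.        ]))] [[511.3, 118.8, 194.4, 125.3]]
[([271.6, 157.1], 0.67, array([0.49942524, 0.3979703 , 0.        ]))] [[271.6, 160.8, 51.1, 51.7]]
pos [0.5021 0.3381 0.2804] yaw -0.0032 tilt [ 1.e-04 -4.e-04 -1.e+00] | shift [-0.0022 -0.0219  0.0004] turn -0.0032
```

View pics/w2.png

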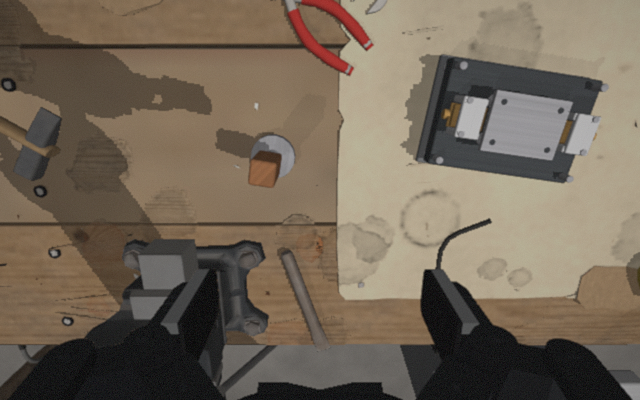

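```bash
python3 - <<'E'
import cv2,numpy as np
a=cv2.imread('pics/w1.png')[80:170,220:385];b=cv2.imread('pics/w2.png')[80:170,445:610];c=cv2.imread('pics/w2.png')[125:195,230:310]
f=lambda i,s:cv2.resize(i,None,fx=s,fy=s,interpolation=cv2.INTER_CUBIC)
A=np.hstack([f(a,2.4),f(b,2.4)]);C=f(c,5); C=np.hstack([C,np.zeros((350,A.shape[1]-400,3),np.uint8)])
cv2.imwrite('pics/v2.png',np.vstack([A,C]))
E
```

```text
(no output)
```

View pics/v2.png

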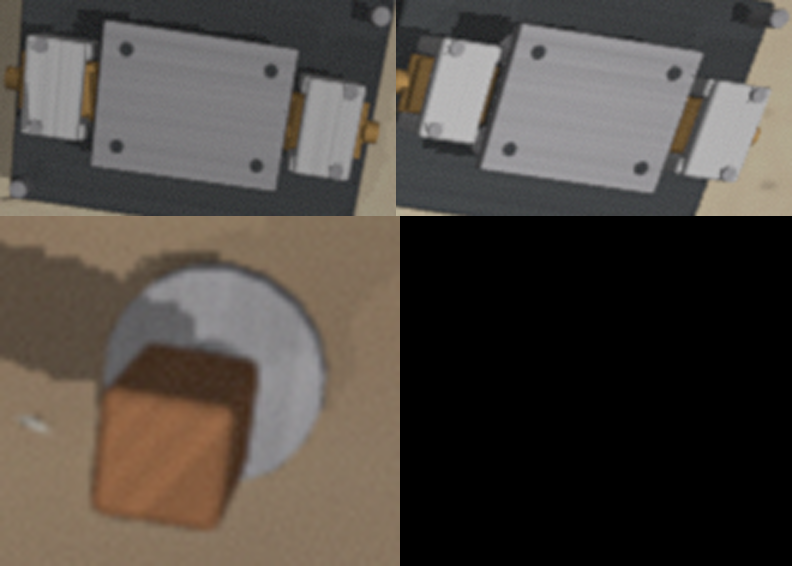

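```bash
python3 - <<'E'
from h import *
import pickle
np.set_printoptions(precision=4,suppress=True)
p1,p2=[pickle.load(open(f,'rb')) for f in('w1.pkl','w2.pkl')]
a=np.array([(126,49),(271,71),(256,166),(117,147),(105,22),(298,48),(276,190),(92,164)])/2.4+[220,80]
b=np.array([(142,52),(278,74),(245,168),(113,149),(127,24),(307,52),(260,192),(85,167)])/2.4+[445,80]
X=np.array([tri([ray(p1,u),ray(p2,v)]) for u,v in zip(a,b)]); print(X)
print('centre',X[:4].mean(0),X[4:].mean(0))
for i in(0,4):
  print('sides',[np.linalg.norm(X[i+j]-X[i+(j+1)%4]) for j in range(4)])
  d=X[i]-X[i+1]+X[i+3]-X[i+2]; print('jig y axis yaw-90',np.arctan2(-d[0],d[1]))
g=np.array([(104,390),(236,405),(217,528),(93,510)])/5+[230,125]
G=np.array([at(p2,u,.094) for u in g]); print('grip',G,G.mean(0),[np.linalg.norm(G[j]-G[(j+1)%4]) for j in range(4)])
d=G[0]-G[1]+G[3]-G[2]; print('grip yaw',np.arctan2(-d[0],d[1]))
d=G[0]-G[3]+G[1]-G[2]; print('grip yaw',np.arctan2(d[1],d[0]))
print('foot',at(p2,np.array([214,370])/5+[230,125],.012))
# tamper grip height check: tri with w1 and the scene/top cameras
P={n:cam(n) for n in('scene','top')}
for n,p in P.items():
    print(n,'foot px',proj(p,[.506,.393,0]),'top px',proj(p,G.mean(0)),viewer.boxes_of(p,'tamper')[0]['extent'])
print('w1 gripTop px',proj(p1,G.mean(0)))
E
```

```text
[[0.5668 0.1588 0.0621]
 [0.558  0.0993 0.0592]
 [0.5186 0.1051 0.0594]
 [0.527  0.1642 0.0615]
 [0.5775 0.1669 0.0624]
 [0.567  0.0882 0.0577]
 [0.5081 0.0963 0.0592]
 [0.5195 0.1752 0.0618]]
centre [0.5426 0.1319 0.0605] [0.5431 0.1317 0.0603]
sides [np.float64(0.060229424732443776), np.float64(0.039861082290999224), np.float64(0.059727201651055065), np.float64(0.04025231418447862)]
jig y axis yaw-90 -0.14356278494492059
sides [np.float64(0.07947821581349948), np.float64(0.05945375420729807), np.float64(0.07968786636231545), np.float64(0.05861496050562422)]
jig y axis yaw-90 -0.1384923114042695
grip [[0.4726 0.4074 0.094 ]
 [0.4695 0.3817 0.094 ]
 [0.4433 0.3865 0.094 ]
 [0.4472 0.4112 0.094 ]] [0.4582 0.3967 0.094 ] [np.float64(0.025942726326272845), np.float64(0.026644464993872144), np.float64(0.02501552685777941), np.float64(0.025682166553786075)]
grip yaw -0.13800526309322048
grip yaw -0.16435581789567738
foot [0.4501 0.3971 0.012 ]
scene foot px [260.1622 290.6368] top px [269.659 280.214] [259.9, 282.8, 24.3, 38.4]
top foot px [198.9604 207.679 ] top px [187.2027 224.438 ] [197.0, 212.3, 14.2, 8.0]
w1 gripTop px [ 32.7246 214.5958]
```

```bash
python3 - <<'E'
from h import *
import pickle
np.set_printoptions(precision=4,suppress=True)
p1,p2=[pickle.load(open(f,'rb')) for f in('w1.pkl','w2.pkl')]
g=np.array([(104,174),(236,189),(217,312),(93,294)])/5+[230,125]
G=np.array([at(p2,u,.094) for u in g]); print('grip',G.mean(0),[np.linalg.norm(G[j]-G[(j+1)%4]) for j in range(4)])
d=G[0]-G[1]+G[3]-G[2]; print('grip yaw',np.arctan2(-d[0],d[1]))
d=G[0]-G[3]+G[1]-G[2]; print('grip yaw',np.arctan2(d[1],d[0]))
print('foot',at(p2,np.array([214,154])/5+[230,125],.012))
print('w1 gripTop px',proj(p1,G.mean(0)),'expect ~ (28,170)')
go(np.r_[G.mean(0)[:2],.16],-.15)
E
```

```text
grip [0.5022 0.3945 0.094 ] [np.float64(0.024915706254281914), np.float64(0.02459364124728931), np.float64(0.02399535801233975), np.float64(0.023698137227065093)]
grip yaw -0.13244840871537694
grip yaw -0.16899824839136457
foot [0.5034 0.3949 0.012 ]
w1 gripTop px [ 23.3689 171.2495] expect ~ (28,170)
pos [0.5019 0.339  0.2805] yaw -0.0024 tilt [ 0.0003  0.     -1.    ] | shift [ 0.0002 -0.0555  0.1205] turn 0.1476
```

Call:
step_arm(
  series=[0,-0.014,0.03,0.04,0,-0.028,0.06,0.08,0,-0.042,0.09,0.11,0,-0.0555,0.12,0.1476,0,-0.0555,0.12,0.1476,0,-0.0555,0.12,0.1476],
)

```text
time: 5.25
tool_pos: [0.5023, 0.3952, 0.1614]
tcp_rot: [-3.133, 0.233, -0.001]
wrist_force: [-0.9, -0.7, 0.1]
width: 1.0
grip_force: 0.0
```

```bash
python3 - <<'E'
from h import *
p=cam('wrist'); save(p,'w3.png')
for n in ('wrist','scene'):
  q=p if n=='wrist' else cam(n)
  print([(x['point'],x['score'],at(q,x['point'],0)) for x in viewer.spot_point(q,'tamper')[:2]])
go([.5025,.395,.046],-.15)
E
```

```text
[([315.9, 180.7], 0.89, array([0.50262433, 0.39837059, 0.        ]))]
[([257.1, 291.1], 0.58, array([0.51145644, 0.39849949, 0.        ]))]
pos [0.5028 0.3954 0.1623] yaw -0.1491 tilt [ 0.0025  0.0017 -1.    ] | shift [-0.0005  0.0007  0.1163] turn 0.0009
```

View pics/w3.png

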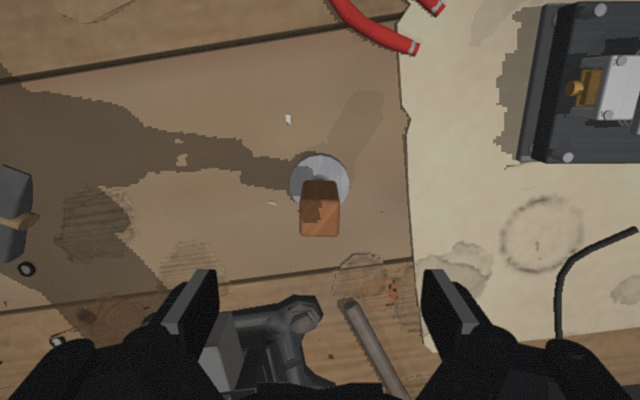

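Call:
step_arm(
  series=[0,0,0.03,0,0,0,0.06,0,0,0,0.09,0,0,0,0.115,0,0,0,0.115,0,0,0,0.115,0],
  gripper=1,
)

```text
time: 6.2
tool_pos: [0.5028, 0.3959, 0.0469]
tcp_rot: [-3.131, 0.234, -0.003]
wrist_force: [0.2, -0.1, -0.4]
width: 1.005
grip_force: 0.0
```

Call:
step_arm(
  series=[0,0,0,0,0,0,0,0,0,0,0,0,0,0,0,0,0,0,0,0,0,0,0,0],
  gripper=0,
  newtons=60,
)

```text
time: 6.95
tool_pos: [0.5022, 0.3958, 0.046]
tcp_rot: [-3.132, 0.233, -0.001]
wrist_force: [-0.5, 1.4, 4.9]
width: 0.297
grip_force: 59.6
```

Call:
step_arm(
  series=[0,0,-0.02,0,0,0,-0.05,0,0,0,-0.09,0,0,0,-0.13,0,0,0,-0.13,0,0,0,-0.13,0],
)

```text
time: 7.7
tool_pos: [0.5007, 0.3945, 0.1739]
tcp_rot: [3.131, -0.233, -0.003]
wrist_force: [0.3, -0.1, -4.1]
width: 0.296
grip_force: 59.4
```

```bash
python3 - <<'E'
from h import *
go([.5428,.1318,.176],-.14)
E
```

```text
pos [0.5007 0.3945 0.1739] yaw -0.1488 tilt [-0.002  -0.0015 -1.    ] | shift [ 0.0805  0.2536 -0.0018] turn -0.0088
```

Call:
step_arm(
  series=[0.016,0.05,0,0,0.032,0.1,0,0,0.048,0.15,0,0,0.064,0.2,0,0,0.076,0.24,0,0,0.08,0.2535,0,-0.009,0.08,0.2535,0,-0.009,0.08,0.2535,0,-0.009],
)

```text
time: 8.7
tool_pos: [0.5426, 0.1337, 0.1743]
tcp_rot: [-3.134, 0.219, 0.003]
wrist_force: [-0.1, -0.0, -4.1]
width: 0.301
grip_force: 60.5
```

```bash
python3 - <<'E'
from h import *
go([.5428,.1318,.176],-.14)
p=cam('wrist'); cv2.imwrite('pics/w4.png',cv2.resize(cv2.cvtColor(p['image'],cv2.COLOR_RGB2BGR)[60:320,140:500],None,fx=2,fy=2))
print(proj(p,[.5428,.1318,.06]),[x['extent'] for x in viewer.boxes_of(p,'tamper')[:1]],monitor.read_state()['wrist_force'])
E
```

```text
pos [0.5426 0.1337 0.1743] yaw -0.1393 tilt [-1.8e-03  4.0e-04 -1.0e+00] | shift [ 0.0005  0.0018 -0.0017] turn 0.0007
[321.87446774 195.6315286 ] [] [-0.28391509 -0.13697756 -3.82589981]
```

View pics/w4.png

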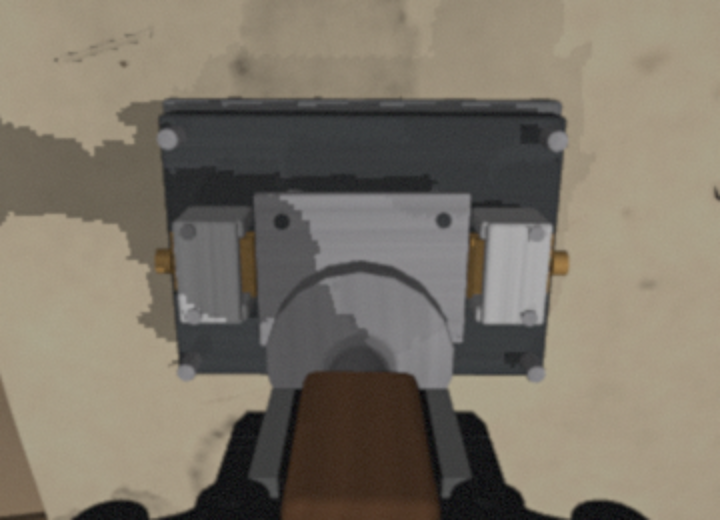

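Call:
step_arm(
  series=[0,0.001,0.015,0,0,0.001,0.03,0,0,0.001,0.045,0,0,0.001,0.052,0,0,0.001,0.056,0,0,0.001,0.058,0,0,0.001,0.06,0,0,0.001,0.06,0],
)

```text
time: 9.8
tool_pos: [0.5433, 0.1318, 0.1155]
tcp_rot: [-3.134, 0.219, -0.001]
wrist_force: [-0.1, -0.3, -3.4]
width: 0.295
grip_force: 60.4
```

Call:
step_arm(
  series=[0,0,0.002,0,0,0,0.004,0,0,0,0.006,0,0,0,0.007,0,0,0,0.008,0,0,0,0.009,0,0,0,0.01,0,0,0,0.01,0],
)

```text
time: 10.8
tool_pos: [0.5432, 0.1319, 0.1054]
tcp_rot: [-3.134, 0.219, -0.0]
wrist_force: [-0.4, 0.3, -2.2]
width: 0.296
grip_force: 60.8
```

Call:
step_arm(
  series=[0,0,0.001,0,0,0,0.002,0,0,0,0.003,0,0,0,0.004,0,0,0,0.005,0,0,0,0.006,0,0,0,0.007,0,0,0,0.007,0],
)

```text
time: 11.8
tool_pos: [0.5434, 0.1318, 0.0984]
tcp_rot: [-3.134, 0.219, -0.001]
wrist_force: [-2.3, 1.1, 3.6]
width: 0.296
grip_force: 61.1
```

Call:
step_arm(
  series=[0,0,0.001,0,0,0,0.002,0,0,0,0.003,0,0,0,0.004,0,0,0,0.004,0],
)

```text
time: 12.42
tool_pos: [0.5433, 0.1318, 0.0943]
tcp_rot: [-3.134, 0.219, -0.001]
wrist_force: [-2.1, 0.8, 5.3]
width: 0.291
grip_force: 61.4
```

Call:
step_arm(
  series=[0,0,0.0005,0,0,0,0.001,0,0,0,0.0015,0,0,0,0.002,0,0,0,0.002,0],
)

```text
time: 13.05
tool_pos: [0.5433, 0.1318, 0.0924]
tcp_rot: [-3.134, 0.219, -0.001]
wrist_force: [-2.2, 1.5, 4.9]
width: 0.298
grip_force: 61.4
```

Call:
step_arm(
  series=[0,0,0.0005,0,0,0,0.001,0,0,0,0.001,0],
)

```text
time: 13.42
tool_pos: [0.5433, 0.1318, 0.0914]
tcp_rot: [-3.134, 0.219, -0.001]
wrist_force: [-0.8, 0.5, 4.6]
width: 0.299
grip_force: 61.4
```

Call:
step_arm(
  series=[0,0,0.0005,0,0,0,0.001,0,0,0,0.001,0],
)

```text
time: 13.8
tool_pos: [0.5434, 0.1318, 0.091]
tcp_rot: [-3.134, 0.219, -0.001]
wrist_force: [-2.7, 0.7, 8.9]
width: 0.297
grip_force: 62.0
```

Call:
step_arm(
  series=[0,0,0.0005,0,0,0,0.0005,0,0,0,0.0005,0],
)

```text
time: 14.18
tool_pos: [0.5435, 0.1318, 0.091]
tcp_rot: [-3.134, 0.22, -0.001]
wrist_force: [-3.8, 1.2, 10.3]
width: 0.297
grip_force: 62.3
```

Call:
step_arm(
  series=[0,0,0.0005,0,0,0,0.001,0,0,0,0.001,0],
)

```text
time: 14.55
tool_pos: [0.5436, 0.1319, 0.0909]
tcp_rot: [-3.134, 0.219, -0.001]
wrist_force: [-5.9, -0.1, 15.4]
width: 0.296
grip_force: 62.9
```

Call:
step_arm(
  series=[0,0,0.0005,0,0,0,0.001,0,0,0,0.001,0,0,0,0.001,0],
)

```text
time: 15.05
tool_pos: [0.5437, 0.1319, 0.0908]
tcp_rot: [-3.134, 0.219, -0.001]
wrist_force: [-7.4, 0.3, 20.4]
width: 0.298
grip_force: 63.5
```

```bash
python3 - <<'E'
from h import *
s=monitor.read_state(); print(s['wrist_force'],s['torque'],s['tool_pos'])
p=cam('wrist'); cv2.imwrite('pics/w5.png',cv2.resize(cv2.cvtColor(p['image'],cv2.COLOR_RGB2BGR)[100:300,190:450],None,fx=3,fy=3,interpolation=cv2.INTER_CUBIC))
E
```

```text
[-7.42739627  0.27606033 20.38592333] [0.05654925 1.73916293 0.02507417] [0.54372053 0.13187507 0.09078676]
```

View pics/w5.png

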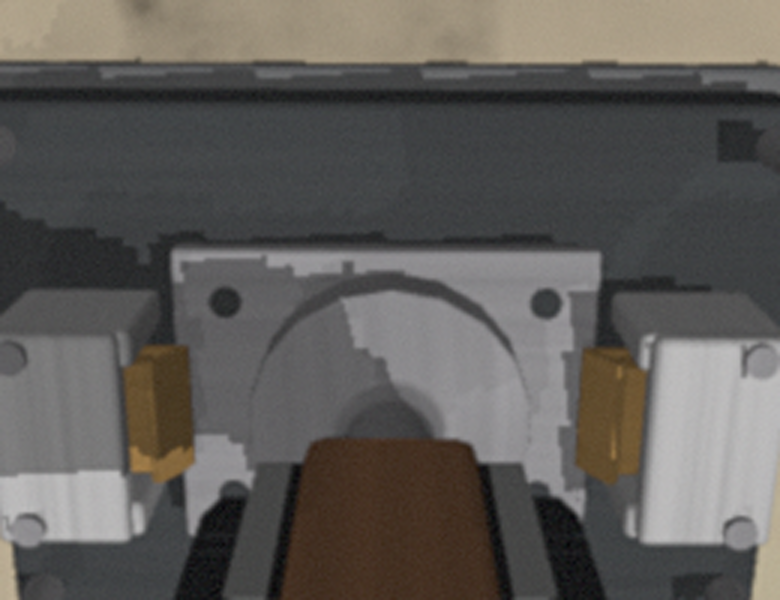

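Call:
step_arm(
  series=[0,0,0.0003,0,0,0,0.0006,0,0,0,0.0006,0,0,0,0.0006,0,0,0,0.0006,0],
)

```text
time: 15.72
tool_pos: [0.5438, 0.1319, 0.0907]
tcp_rot: [-3.134, 0.219, -0.002]
wrist_force: [-8.9, -1.0, 23.2]
width: 0.292
grip_force: 63.8
```

Call:
step_arm(
  series=[0,0,-0.003,0,0,0,-0.006,0,0,0,-0.01,0,0,0,-0.02,0,0,0,-0.04,0,0,0,-0.07,0,0,0,-0.085,0,0,0,-0.085,0],
)

```text
time: 16.73
tool_pos: [0.5442, 0.1319, 0.1735]
tcp_rot: [-3.133, 0.219, -0.005]
wrist_force: [0.0, -0.1, -2.6]
width: 0.298
grip_force: 60.7
```

```bash
python3 - <<'E'
from h import *
p=cam('wrist'); cv2.imwrite('pics/w6.png',cv2.resize(cv2.cvtColor(p['image'],cv2.COLOR_RGB2BGR)[60:320,140:500],None,fx=2,fy=2))
go([.5025,.395,.176],-.15)
E
```

```text
pos [0.5432 0.1317 0.1722] yaw -0.1398 tilt [ 5.e-04  0.e+00 -1.e+00] | shift [-0.077  -0.255  -0.0038] turn 0.0102
```

View pics/w6.png

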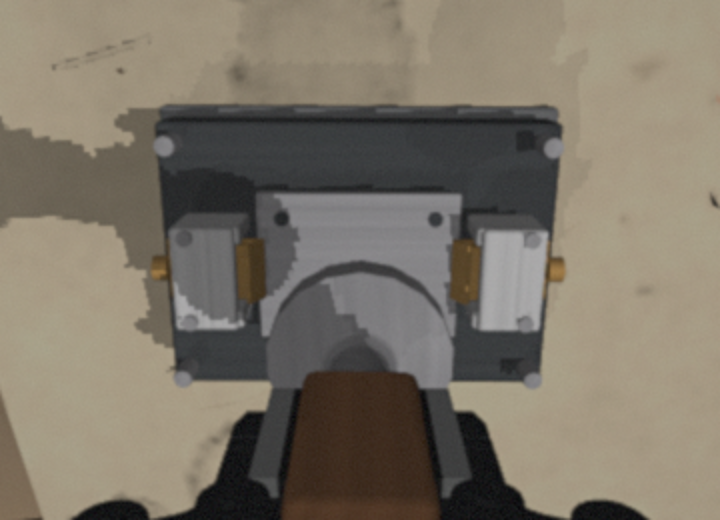

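Plate is held under both catches (brass noses at (250,270) and (465,270) lie over the plate's ends), and it looks level. Returning the tamper.

Call:
step_arm(
  series=[-0.015,-0.05,0,0,-0.03,-0.1,0,0,-0.045,-0.15,0,0,-0.06,-0.2,0,0,-0.072,-0.24,0,0,-0.077,-0.255,0,0,-0.077,-0.255,0,0,-0.077,-0.255,0,0],
)

```text
time: 17.77
tool_pos: [0.5024, 0.3934, 0.1713]
tcp_rot: [3.132, -0.22, -0.002]
wrist_force: [-0.3, -0.3, -3.1]
width: 0.298
grip_force: 61.1
```

Call:
step_arm(
  series=[0,0,0.03,0,0,0,0.06,0,0,0,0.09,0,0,0,0.11,0,0,0,0.118,0,0,0,0.121,0,0,0,0.122,0,0,0,0.122,0],
)

```text
time: 18.77
tool_pos: [0.5031, 0.3955, 0.0513]
tcp_rot: [-3.133, 0.219, -0.002]
wrist_force: [-0.1, 0.1, -4.3]
width: 0.296
grip_force: 60.9
```

Call:
step_arm(
  series=[0,0,0.001,0,0,0,0.002,0,0,0,0.003,0,0,0,0.004,0,0,0,0.004,0],
)

```text
time: 19.4
tool_pos: [0.5024, 0.395, 0.0461]
tcp_rot: [3.134, -0.219, -0.0]
wrist_force: [0.2, -0.8, -4.2]
width: 0.298
grip_force: 61.2
```

Call:
step_arm(
  series=[0,0,0.0005,0,0,0,0.001,0,0,0,0.001,0],
)

```text
time: 19.77
tool_pos: [0.5025, 0.395, 0.0459]
tcp_rot: [-3.134, 0.219, -0.0]
wrist_force: [-3.2, -1.5, 3.2]
width: 0.298
grip_force: 62.0
```

Foot is on the bench; release with the fingers opening (they swing back as they open), then rise.

Call:
step_arm(
  series=[0,0,0,0,0,0,0,0,0,0,0,0,0,0,0,0,0,0,0,0,0,0,0,0,0,0,0,0,0,0,0,0],
  gripper=1,
)

```text
time: 20.78
tool_pos: [0.5024, 0.395, 0.0452]
tcp_rot: [-3.134, 0.219, -0.0]
wrist_force: [-0.6, 0.2, 0.0]
width: 1.002
grip_force: 0.0
```

Call:
step_arm(
  series=[0,0,-0.02,0,0,0,-0.05,0,0,0,-0.09,0,0,0,-0.13,0,0,0,-0.17,0,0,0,-0.2,0,0,0,-0.2,0,0,0,-0.2,0],
)

```text
time: 21.78
tool_pos: [0.5021, 0.3948, 0.2453]
tcp_rot: [-3.134, 0.219, -0.0]
wrist_force: [-0.3, 0.3, -0.7]
width: 1.004
grip_force: 0.0
```

```bash
python3 - <<'E'
from h import *
p=cam('wrist'); save(p,'w7.png')
E
```

```text
(no output)
```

View pics/w7.png

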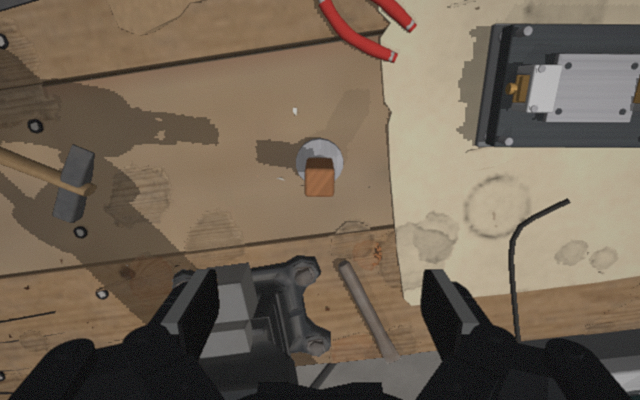

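The tamper stands upright at its old place (foot at (319,160), grip top at (320,181)), free of the gripper. The jig's plate at (600,88) is still down, and the pliers are where they were.

```bash
python3 -c "
from h import *
print(job.finish_job())"
```

```text
the job is handed in; nothing more can be done
None
```

I pressed the plate to its stop with about 28 N (estimated from the wrist force); the pictures show it held level under both catches, and the tamper upright and released on the bench clear of the jig. The job is handed in, and no verdict came back.

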